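Fit the egg tray on the incubator turner's splined drive and load the egg

ROBOT

A 6-joint arm with a two-finger parallel gripper is mounted at the origin on the work surface. World frame = base frame: x ahead of the robot, y to its left, z up, the work surface at z = 0. Lengths are in m, angles in degrees, forces in N, time in s.
With the tool pointing down it reaches from about 0.4 to 0.825 m from the base axis. Payload 7 kg.
Tool frame: the origin (TCP) lies at the very end of the fingers, on their centre line; the grasp point (between the pads) lies 19 mm behind it (ctrl.grip_depth is the z of the grasp point in the tool frame, in m); z points along the fingers, y is the direction in which the jaws open and shut (so a half turn about z gives the same grasp; the last joint's range is limited). The gripper opens to 88 mm and grips with 3 to 60 N. Pads are 19 mm wide; open, the fingers measure 130 mm over their backs; the gripper's body (78 mm by 193 mm) begins 47 mm behind the grasp point.
Start: joints at [-60.499, 20.546, 0.682, 0, -70.136, -16.507], TCP at [0.152, -0.658, 0.227] pointing down, gripper open.
Joint ranges: [-176.03, 176.03], [-82.01, 121.73], [-58.28, 71.71], [-173.87, 95.51], [-174.79, -0.11], [-173.66, 173.66]. Speed limits (degrees/s): [136.94, 136.94, 172.46, 180, 180, 180].

INTERFACE

Orientations are given as [roll, pitch, yaw] about the fixed x, y, z axes, in that order (R = Rz(yaw) Ry(pitch) Rx(roll)).
In Python, from plant import telemetry, snapshot, job, models, ctrl gives the robot as it stands.
- The arm moves only by the tool jog_arm, never from a script. Its argument "targets" is text: rows parted by semicolons, each of 7 numbers parted by spaces: the shift along the tool's x, y, z in m, then the turn, a rotation vector about the tool's x, y, z in degrees, then the gripper command: -1 is shut, 1 is fully open, values between are in proportion. A call has exactly 8 rows; each row is the pose to reach, as a shift and turn from the pose measured when the call began, along the tool's axes at that moment; what a row does not reach only later rows make up. A row lasts 1/8 s, in which the tool goes at most 62.5 mm and 10.7 degrees, less where a joint would pass 70% of its speed; a pose out of reach is approached as far as the arm can. A call with a gripper value outside its range is refused whole. The fingers move at their own pace and stop on an object; the grip force is fixed at half the most. Time passes only in rows, so rows that repeat a pose let the fingers close, or fill a call up. It gives the time, the measured TCP pose, the force and the opening at its end, in the units of the state.
- telemetry.get_obs(): the state, without advancing time (a new reading comes with each control period).
- snapshot(name): name is "side" or "top"; returns a dict with "img" (400x640x3 uint8, red, green, blue), "range_z" (400x640 float32, m along the optical axis (not along the pixel's ray), 0 where there is no reading), "intrinsics" (3x3 intrinsics, pixels), "k1" (the pictures are not rectified: a ray, as slopes to the right and down, at radius r is drawn at 1 + k1 r^2 times it, then the intrinsics apply), "R" (3x3) and "t" (3): a world point X has camera coordinates R X + t. Camera axes: x right, y down, z forward; pixel columns grow to the right and rows downward; lengths in m; the calibration is good to about 2 mm. A picture is of the moment at which its call begins.
- job.close_job(): hands the job in, once; it reports no verdict.
Trained networks look in a picture, given as the dict that the camera call returned (one of the last four; its "shot" number tells which), for a name from the list of things; names that differ only in an ending like _2 or _b are one class to them, and where a whole thing is asked for, a point or a joint stands for the part that bears it (a point fixed in the world has none). Each returns a list of dicts, best first, with "conf" (0 to 1); they miss things now and then, are a little off and sometimes report something else, mostly with a low value. They report only what shows in the picture. A call takes as long as a camera call. They do not tell look-alikes from the thing itself.
- models.cut_out(name, picture): "region" (400x640 bool, what is visible of it) and "uv" ([column, row] in pixels, amid what is visible of it).
- models.spot_point(name, picture): "uv" ([column, row] in pixels: a listed point, or the origin of a listed thing).
The state is a dict: "clock": time; "joint_pos": joint angles; "qvel": joint speeds; "tau": joint torques, N m; "tool_pos": TCP position; "orientation": TCP orientation; "force": force on the tool from outside, world axes, zero at the start; "moment": the same for the moment, N m; "opening": finger opening in m.
Only numpy, scipy, OpenCV 4.12 (cv2) and the standard library are available. Lean on these libraries where they do the work, as an engineer would, in place of code of your own. Each camera call takes 0.05 s, during which the arm holds its last target.

TASK

Pick up the grey egg tray by its black knob, set its hub on the splined stub of the white egg turner, feel for the turn at which the splines line up, and slide it fully home on the drive. Then take the egg from its wooden stand and set it gently in any one of the tray's four pockets. Leave both there, let go, and do not push the other things on the bench about.

Things in the scene. Friction and masses are not known exactly. Their poses are not given: they have to be found in the camera images.
- tray_knob (a point): Centre of the black bar knob on the loose grey egg tray (about 340 g; square plate 150 x 150 x 10 mm). Frame: the tray's, z up, x and y parallel to the plate's edges. The knob is 44 mm long in x, 24 mm thick in y (grip it across these 24 mm) and 44 mm high: its top is 22 mm above this point, the plate's top face 22 mm below it, the hub's foot 62 mm below it.
- tray_hub (a point): Centre of the foot of the tray's hub (same frame): a square hub under the plate, 58 x 58 mm outside, 30 mm high, on which the tray stands at the start. Its bore, open below, is 30 mm deep, with four grooves centred on the tray's +x, -x, +y and -y, 41 mm across the groove floors, between four lands 10 mm wide that reach in to 29 mm diameter.
- pocket0 (a point): Centre of egg pocket 0 of the tray, at the height of the plate's top face: a round through-hole 30 mm in diameter, 45 mm from the tray's centre along tray +x and 45 mm along +y. An egg standing in it has its widest section about 21 mm above this point.
- pocket1 (a point): Centre of egg pocket 1 of the tray, at the height of the plate's top face: a round through-hole 30 mm in diameter, 45 mm from the tray's centre along tray -x and 45 mm along +y. An egg standing in it has its widest section about 21 mm above this point.
- pocket2 (a point): Centre of egg pocket 2 of the tray, at the height of the plate's top face: a round through-hole 30 mm in diameter, 45 mm from the tray's centre along tray -x and 45 mm along -y. An egg standing in it has its widest section about 21 mm above this point.
- pocket3 (a point): Centre of egg pocket 3 of the tray, at the height of the plate's top face: a round through-hole 30 mm in diameter, 45 mm from the tray's centre along tray +x and 45 mm along -y. An egg standing in it has its widest section about 21 mm above this point.
- drive_seat (a point): Centre of the flat 68 mm round seat at the foot of the turner's splined stub; z up is the stub's axis, x and y are parallel to the box's sides (they do NOT tell the teeth's angle). The turner is a fixed white box 130 x 130 mm, its top 12 mm below the seat, the seat 70 mm above the bench. Fully home, the hub's foot is on the seat and the knob's centre 62 mm above this point.
- stub_tip (a point): Top of the turner's steel stub, 28 mm above the seat. Stub: 26 mm core with four straight teeth 90 degrees apart, each 10 mm wide, 38 mm across tips, from the seat up to 18 mm above it; above them a smooth tapered nose (25 to 16 mm) that centres the hub. The angle of the teeth differs each time and is not given (x, y of this frame do not tell it).
- egg_center (a point): Centre of the hen's egg's widest section (60 g nominal, 44 mm thick, 54 mm long, standing point down: 29 mm below this point to the tip, 25 mm above it to the blunt top). Fragile.
- turner_top (a point): Centre of the turner box's top face, 12 mm under the seat. How the fit behaves: the shaft is stiff to turn (0.4 N m of friction), so a lightly pressed tray slides round on the tooth tops without turning it. Out of line, the hub stops with its foot 18 mm above the seat; within about 6 degrees of alignment it slides down.
- stand_top (a point): Centre of the top face of the fixed wooden egg stand, 80 x 80 mm, 20 mm high, with a 30 mm hole in which the egg stands at the start; the egg's widest section is then about 21 mm above this point.
- jack_handle: calving jack handle, 190 mm long, black plastic grip 32 mm thick with a steel shank, lying; origin under its middle on the bench; leave it alone
- shackle: steel shackle lying flat, about 45 x 70 mm, 14 mm high; origin on the bench inside the bow; leave it alone
- socket_wrench: chrome socket wrench lying, 210 mm long, head 33 mm high; origin on the bench under its middle; leave it alone
- bowl: white ceramic bowl, 130 mm across, 55 mm high; origin at the centre of its underside; leave it alone
- brush: silicone brush lying flat, 155 mm long, 14 mm high; origin on the bench under its middle; leave it alone
- salve: amber glass jar with a black cap, 60 mm across, 75 mm high; origin at the centre of its underside; leave it alone
There are look-alikes about, which are no part of the job. What is meant by the part that bears egg_center is not green or red, and is the smaller of those in its own colour.

How it is judged (in metres and radians):
On the way, in this order (a step that is already met when the one before it is completed fails the run):
1. the tray is fully home on the turner's splined drive (horizontal distance between tray_knob and drive_seat below 0.006 m and z of tray_knob in the frame of drive_seat below 0.0655 m and angle between tray_knob's own z axis and vertical below 0.07 rad), for 0.3 s.
2. the egg stands in a pocket of the tray (all of step 1 and ((horizontal distance between egg_center and pocket0 below 0.01 m and z of egg_center in the frame of pocket0 below 0.027 m) or (horizontal distance between egg_center and pocket1 below 0.01 m and z of egg_center in the frame of pocket1 below 0.027 m) or (horizontal distance between egg_center and pocket2 below 0.01 m and z of egg_center in the frame of pocket2 below 0.027 m) or (horizontal distance between egg_center and pocket3 below 0.01 m and z of egg_center in the frame of pocket3 below 0.027 m))), for 0.2 s.
At the end, for the whole second after the job is handed in: The tray is fully home on the drive (knob within 6 mm of the stub's axis, hub foot within 3.5 mm of the seat, tilted less than 0.07 rad) and the egg rests in one of its four pockets (centre within 10 mm of the pocket's, less than 27 mm above the plate), both at rest (all of step 2 and linear speed of each of egg, tray below 0.02 m/s); the robot touches nothing.
It fails at once if the egg is pressed or dropped on the tray with more than 25 N (contact force between egg and tray above 25 N).
It fails at once if a bystander is pushed more than 40 mm (distance of any of jack_handle, shackle, socket_wrench, bowl, brush, salve from where it was at the start of the episode above 0.04 m).
It also fails if it takes over 64 s, if anything falls off the work surface, if the arm or the gripper's body presses on something with over 40 N, if the wrist force passes 120 N, or if a joint passes its speed limit or range.

## Working session

There is one attempt and no reset: what is moved stays moved. The work goes in short steps, Python scripts to look and compute and a tool call to move; the robot and the scene stay as the last step left them, time stands still between calls to the robot, and variables do not carry over. Pictures are saved under pics/ and viewed, and the job is handed in when it is done.

Besides the shell and the picture viewer there is one more tool, called after "Emit:" as name(argument=value, ...), one argument or row to a line, values as JSON. jog_arm: Moves the arm, as the interface text tells. Its arguments: {"type":"object","properties":{"targets":{"type":"string"}},"required":["targets"]}

```bash
ls; mkdir -p pics
python3 - <<'E'
from plant import telemetry, snapshot, job, models, ctrl
import cv2,numpy as np
print(telemetry.get_obs(), ctrl.grip_depth)
for n in("side","top"):
    s=snapshot(n)
    cv2.imwrite(f"pics/{n}0.png",s["img"][:,:,::-1])
    print(n,s["intrinsics"],s["k1"],s["R"],s["t"])
    for m in ["tray_knob","drive_seat","stub_tip","egg_center","stand_top","pocket0"]:
        print(m,[(np.round(d["uv"],1),round(d["conf"],2)) for d in models.spot_point(m,s)])
E
```

```text
pics
{'clock': 0.0, 'joint_pos': array([-6.04974758e+01,  2.05913661e+01,  6.33362135e-01, -2.02063534e-02,
       -7.01364837e+01, -1.65047015e+01]), 'qvel': array([ 0.0671461 , -0.0715573 ,  0.03173554, -0.09934934,  0.03898638,
       -0.07791754]), 'tau': array([-2.16271983e-04, -5.82713413e+01,  2.93057799e+01,  6.99729100e+00,
        6.75010946e-03, -1.94868935e-04]), 'tool_pos': array([ 0.15165132, -0.65723235,  0.22562008]), 'orientation': array([ 1.79904009e+02, -8.63343441e-03, -1.67009052e+02]), 'force': array([-0.39738018, -0.43982458,  0.57536346]), 'moment': array([ 0.01545335,  0.00826493, -0.04831849]), 'opening': 0.08745720453953894} -0.0188
side [[439.4913448    0.         321.56917808]
 [  0.         439.4913448  206.15603077]
 [  0.           0.           1.        ]] 0.02681788570612247 [[-0.76337767 -0.64583278 -0.01243153]
 [-0.42811246  0.52025516 -0.73895486]
 [ 0.48370885 -0.55877955 -0.67364023]] [0.43047686 0.26162681 0.86948222]
tray_knob []
drive_seat [(array([402.3, 154.5]), 0.8), (array([402. , 156.5]), 0.25)]
stub_tip [(array([403. , 141.9]), 0.97)]

[... 379 characters left out ...]
0875]
 [  0.         388.88734482 196.57260635]
 [  0.           0.           1.        ]] -0.019512527871235547 [[ 0.02726804 -0.99962639 -0.00187997]
 [-0.99687375 -0.02705334 -0.07423499]
 [ 0.0741564   0.00389834 -0.997239  ]] [0.05285418 0.51603033 1.06304735]
tray_knob [(array([354.5, 209.5]), 0.86)]
drive_seat [(array([455.8, 204.8]), 0.57)]
stub_tip [(array([460.4, 200.4]), 0.67)]
egg_center [(array([194.4, 210. ]), 0.86), (array([203.4, 170.5]), 0.68), (array([238.9, 205.8]), 0.65), (array([269.1, 238.7]), 0.5)]
stand_top [(array([237.5, 205.8]), 0.56)]
pocket0 [(array([338.4, 228.5]), 0.76), (array([336.3, 196.1]), 0.72), (array([373.1, 190.6]), 0.67), (array([370.5, 227.2]), 0.6)]
```

View pics/side0.png

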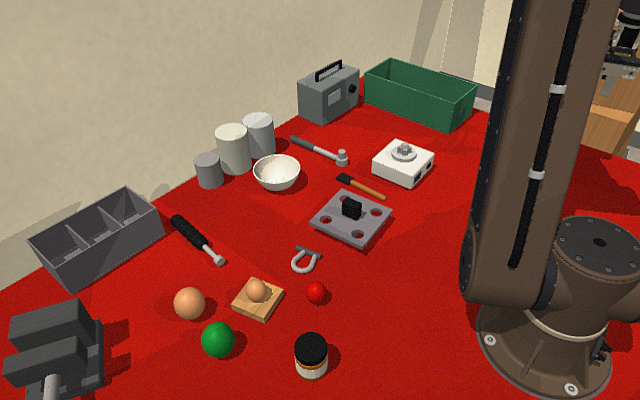

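View pics/top0.png

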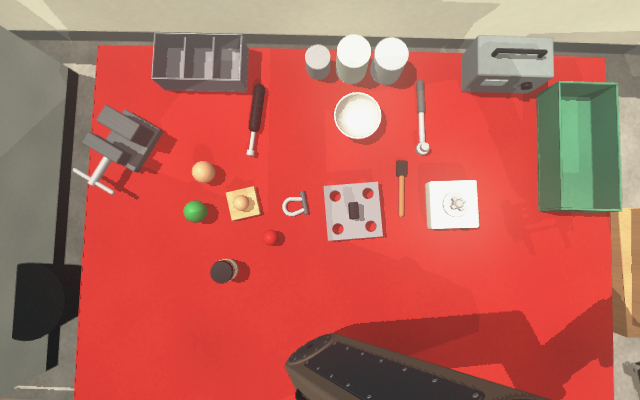

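Candidates for the egg (top view): brown (203,172), brown on the stand (240,204), green (195,211), red (271,238). The one on the stand is brown and looks like the smaller of the two. I'll confirm that in a crop and measure the poses.

```bash
cat > h.py <<'E'
from plant import telemetry, snapshot, job, models, ctrl
import cv2,numpy as np
from scipy.spatial.transform import Rotation as Rot
def rays(s,uv):
    K=s["intrinsics"]; D=np.array([s["k1"],0,0,0,0],float)
    uv=np.asarray(uv,float).reshape(-1,1,2)
    # drawn = (1+k1 r^2)*slope : the standard distortion model
    p=cv2.undistortPoints(uv,K,D).reshape(-1,2)
    return np.c_[p,np.ones(len(p))]
def on_plane(s,uv,z):
    d=rays(s,uv)@s["R"]; C=-s["R"].T@s["t"]
    return C+d*((z-C[2])/d[:,2])[:,None]
def cloud(s,mask):
    v,u=np.nonzero(mask&(s["range_z"]>0))
    r=rays(s,np.c_[u,v])*s["range_z"][v,u][:,None]
    return (r-s["t"])@s["R"],np.c_[u,v]
def proj(s,X):
    D=np.array([s["k1"],0,0,0,0],float)
    return cv2.projectPoints(np.asarray(X,float).reshape(-1,3),cv2.Rodrigues(s["R"])[0],s["t"],s["intrinsics"],D)[0].reshape(-1,2)
def shape_rect(P):
    (c,wh,a)=cv2.minAreaRect(P[:,:2].astype(np.float32)); return np.round(c,4),np.round(wh,4),round(a,1)
E
python3 - <<'E'
from h import *
S={n:snapshot(n) for n in("side","top")}
s=S["top"]
def show(s,x,y,w,h,k,name):
    cv2.imwrite(name,cv2.resize(s["img"][y:y+h,x:x+w,::-1],None,fx=k,fy=k,interpolation=cv2.INTER_CUBIC))
a=S["top"]["img"][150:250,180:300,::-1]; a=cv2.resize(a,None,fx=3.2,fy=3.2,interpolation=cv2.INTER_CUBIC)
b=S["top"]["img"][175:235,420:486,::-1]; b=cv2.resize(b,(352,320),interpolation=cv2.INTER_CUBIC)
c=S["side"]["img"][260:350,160:280,::-1]; c=cv2.resize(c,(384,270),interpolation=cv2.INTER_CUBIC)
d=S["side"]["img"][125:193,360:448,::-1]; d=cv2.resize(d,(352,270),interpolation=cv2.INTER_CUBIC)
cv2.imwrite("pics/crop0.png",np.vstack([np.hstack([a,b]),np.hstack([c,d])]))
for n,s in S.items():
    print(n)
    for m in ["tray_knob","egg_center","stand_top","turner_top","bowl"]:
        for r in models.cut_out(m,s)[:4]:
            P,_=cloud(s,r["region"])
            if len(P)<5: continue
            print(m,round(r["conf"],2),np.round(r["uv"]),len(P),"med",np.round(np.median(P,0),3),"zr",np.round(np.percentile(P[:,2],[2,50,98]),3),shape_rect(P))
    for m,z in [("drive_seat",.07),("stub_tip",.098),("tray_knob",.062),("egg_center",.041),("stand_top",.02)]:
        for r in models.spot_point(m,s)[:4]: print(m,round(r["conf"],2),np.round(on_plane(s,r["uv"],z)[0],4))
    for r in models.spot_point("pocket0",s)[:4]: print("pk",round(r["conf"],2),np.round(on_plane(s,r["uv"],.04)[0],4))
E
```

```text
side
tray_knob 0.62 [350. 218.] 2641 med [0.466 0.002 0.04 ] zr [0.015 0.04  0.084] (array([ 0.483 , -0.0298]), array([0.1602, 0.1966]), 6.5)
egg_center 0.96 [257. 290.] 375 med [0.482 0.302 0.056] zr [0.031 0.056 0.067] (array([0.4874, 0.2981]), array([0.0421, 0.0369]), 60.8)
egg_center 0.93 [215. 337.] 960 med [0.452 0.426 0.062] zr [0.002 0.062 0.077] (array([0.4767, 0.4213]), array([0.0859, 0.0689]), 22.1)
egg_center 0.75 [350. 216.] 2702 med [0.465 0.003 0.04 ] zr [0.003 0.04  0.084] (array([ 0.4864, -0.0289]), array([0.1675, 0.1963]), 6.8)
egg_center 0.7 [190. 305.] 802 med [0.559 0.41  0.061] zr [0.023 0.061 0.076] (array([0.5688, 0.4066]), array([0.0536, 0.0511]), 21.9)
stand_top 0.74 [354. 218.] 2617 med [0.466 0.003 0.04 ] zr [0.029 0.04  0.084] (array([ 0.4778, -0.0129]), array([0.1528, 0.1627]), 5.7)
stand_top 0.67 [262. 304.] 1078 med [0.474 0.312 0.02 ] zr [0.002 0.02  0.023] (array([0.4977, 0.2918]), array([0.0922, 0.0945]), 15.0)
turner_top 0.78 [405. 166.] 1997 med [ 0.486 -0.248  0.057] zr [0.011 0.057 0.09 ] (array([ 0.5   , -0.3132]), array([0.1314, 0.2074]), 1.5)
[... 2058 characters left out ...]
1636 med [ 0.749 -0.02   0.02 ] zr [0.002 0.02  0.056] (array([ 0.7389, -0.0157]), array([0.1239, 0.1255]), 6.8)
bowl 0.23 [451. 204.] 2399 med [ 0.5   -0.271  0.058] zr [0.024 0.058 0.092] (array([ 0.5002, -0.2802]), array([0.1294, 0.1298]), 4.0)
drive_seat 0.6 [ 0.4973 -0.2769  0.07  ]
stub_tip 0.72 [ 0.5069 -0.2754  0.098 ]
stub_tip 0.51 [ 0.4963 -0.2757  0.098 ]
tray_knob 0.71 [ 0.4798 -0.0095  0.062 ]
tray_knob 0.23 [0.7356 0.2671 0.062 ]
egg_center 0.9 [0.5744 0.4042 0.041 ]
egg_center 0.88 [0.4618 0.419  0.041 ]
egg_center 0.74 [0.3949 0.2143 0.041 ]
stand_top 0.61 [0.4883 0.3036 0.02  ]
pk 0.79 [0.4247 0.0254 0.04  ]
pk 0.62 [ 0.4346 -0.0621  0.04  ]
pk 0.44 [ 0.7303 -0.1963  0.04  ]
```

View pics/crop0.png

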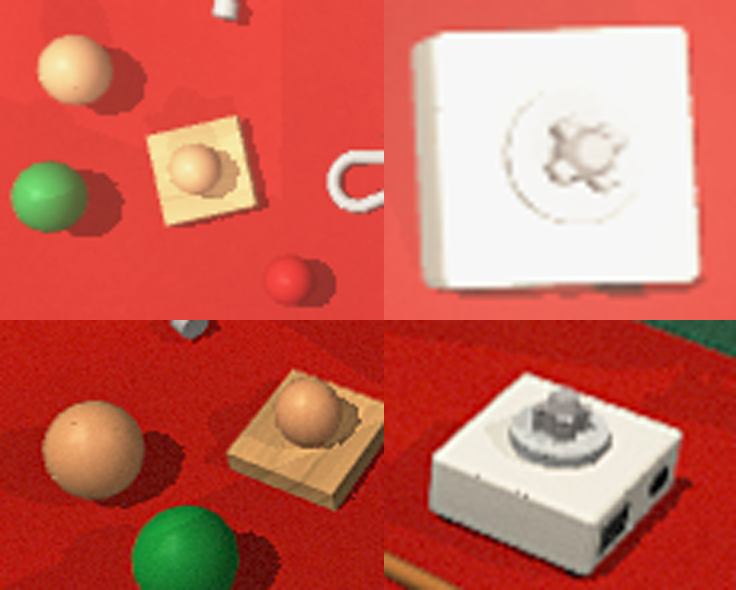

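The crop confirms it: the egg on the stand at top (240,204) is brown and clearly smaller than the brown one at (203,172). The spline teeth form an X around (585,155) in the crop. Next I'll refine the tooth angle, seat centre, knob and egg from depth.

Run:
```python
from h import *
S={n:snapshot(n) for n in("side","top")}
def box(P,c,r): return (np.hypot(P[:,0]-c[0],P[:,1]-c[1])<r)
for n,s in S.items():
    P,uv=cloud(s,np.ones((400,640),bool))
    print(n)
    m=box(P,(.477,-.01),.05)&(P[:,2]>.07); print("knob",m.sum(),shape_rect(P[m]),np.percentile(P[m,2],[50,90]))
    m=box(P,(.477,-.01),.12)&(abs(P[:,2]-.04)<.004); print("plate",shape_rect(P[m]))
    m=box(P,(.50,-.28),.1)&(abs(P[:,2]-.058)<.004); print("box",shape_rect(P[m]),np.median(P[m,2]))
    m=box(P,(.50,-.28),.045)&(abs(P[:,2]-.07)<.004); print("seat",m.sum(),cv2.minEnclosingCircle(P[m,:2].astype(np.float32)),P[m].mean(0))
    m=box(P,(.50,-.28),.03)&(P[:,2]>.0785); Q=P[m]; print("stub",len(Q),Q.mean(0),shape_rect(Q)); 
    if n=="top": print(np.round(np.c_[Q*1000-[500,-280,0],uv[m]]).astype(int).tolist())
    m=box(P,(.489,.296),.05)&(abs(P[:,2]-.02)<.004); print("stand",shape_rect(P[m]))
    m=box(P,(.489,.296),.03)&(P[:,2]>.03); Q=P[m]
    # fit sphere-ish r=.022 for x,y
    A=np.c_[2*Q,np.ones(len(Q))]; c=np.linalg.lstsq(A,(Q**2).sum(1),rcond=None)[0]; print("egg",len(Q),c[:3],np.sqrt(c[3]+c[:3]@c[:3]),Q[:,2].max())
s=S["top"]; b=s["img"][188:216,440:474,::-1].astype(float); b=np.clip((b-120)*1.9,0,255).astype(np.uint8)
cv2.imwrite("pics/stub0.png",cv2.resize(b,None,fx=18,fy=18,interpolation=cv2.INTER_CUBIC))
```

```text
side
knob 199 (array([ 0.4761, -0.0081]), array([0.044 , 0.0262]), 7.1) [0.0829097  0.08509243]
plate (array([ 0.477, -0.009]), array([0.1517, 0.156 ]), 6.3)
box (array([ 0.5013, -0.2781]), array([0.1288, 0.1332]), 3.4) 0.05763757341486315
seat 197 ((0.5015860199928284, -0.27824828028678894), 0.03504345566034317) [ 0.49587579 -0.26902274  0.06978275]
stub 108 [ 0.49861929 -0.27425152  0.08905354] (array([ 0.5006, -0.2783]), array([0.0323, 0.0321]), 81.4)
stand (array([0.4911, 0.2964]), array([0.0818, 0.0818]), 14.5)
egg 377 [0.49124519 0.2959648  0.04417657] 0.021482265005054988 0.06729864644667437
top
knob 155 (array([ 0.4767, -0.01  ]), array([0.042 , 0.0237]), 1.4) [0.08345206 0.08568889]
plate (array([ 0.4769, -0.0106]), array([0.15  , 0.1502]), 6.2)
box (array([ 0.5013, -0.281 ]), array([0.1288, 0.1302]), 4.0) 0.05768589200767677
seat 363 ((0.5024820566177368, -0.28145238757133484), 0.03438843414187431) [ 0.50144577 -0.27972188  0.06988285]
stub 135 [ 0.50118395 -0.2797806   0.09076328] (array([ 0.5019, -0.2812]), array([0.0311, 0.0317]), 77.5)
[[17, 9, 88, 454, 197], [17, 6, 88
[... 2594 characters left out ...]
7, 207], [-9, 1, 95, 458, 207], [-9, -3, 93, 459, 207], [-9, -6, 91, 460, 207], [-8, -9, 89, 461, 207], [-8, -12, 90, 462, 207], [-8, -15, 88, 463, 207], [-11, 12, 82, 452, 208], [-11, 12, 89, 453, 208], [-11, 9, 89, 454, 208], [-11, 0, 86, 457, 208], [-11, -1, 91, 458, 208], [-11, -6, 82, 459, 208], [-11, -6, 91, 460, 208], [-11, -10, 88, 461, 208], [-11, -12, 89, 462, 208], [-11, -14, 89, 463, 208], [-13, -7, 80, 459, 209], [-14, -7, 87, 460, 209], [-13, -10, 87, 461, 209], [-13, -13, 86, 462, 209], [-16, -9, 83, 460, 210], [-16, -10, 86, 461, 210]]
stand (array([0.491 , 0.2954]), array([0.0805, 0.081 ]), 14.8)
egg 206 [0.49084831 0.2951169  0.04490662] 0.02053627518229437 0.06817689249689
```

View pics/stub0.png

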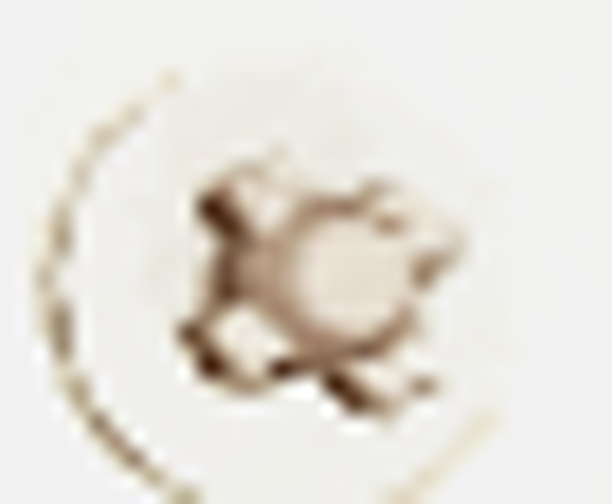

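```bash
cat >> h.py <<'E'
def goto(p,yaw,rp=(180,0)):
    o=telemetry.get_obs(); R=Rot.from_euler('xyz',o["orientation"],degrees=True)
    T=Rot.from_euler('xyz',[rp[0],rp[1],yaw],degrees=True)
    d=R.inv().apply(np.asarray(p)-o["tool_pos"]); r=(R.inv()*T).as_rotvec(degrees=True)
    print("t",round(o["clock"],2),"pos",np.round(o["tool_pos"],4),"rpy",np.round(o["orientation"],2),"F",np.round(o["force"],1),"M",np.round(o["moment"],2),"open",round(o["opening"],4))
    print("shift",np.round(d,4),"turn",np.round(r,2))
E
python3 - <<'E'
from h import *
s=snapshot("top"); P,uv=cloud(s,np.ones((400,640),bool))
for c in [(.5017,-.2797),(.502,-.281),(.501,-.279),(.5015,-.2805)]:
    d=P[:,:2]-c; r=np.hypot(*d.T); m=(r>13.5e-3)&(r<20e-3)&(P[:,2]>.082)&(P[:,2]<.092)
    z=np.exp(4j*np.arctan2(d[m,1],d[m,0])).mean(); print(c,m.sum(),np.degrees(np.angle(z))/4%90,abs(z))
goto([.4767,-.0095,.13],-173.8)
E
```

```text
(0.5017, -0.2797) 44 35.4556233640221 0.5908266682183931
(0.502, -0.281) 43 36.634923654277074 0.6811867832470193
(0.501, -0.279) 38 36.14696308377588 0.5211466432767028
(0.5015, -0.2805) 45 35.99316507951308 0.6224642218234643
t 2.05 pos [ 0.1517 -0.6577  0.2266] rpy [ 180.      0.   -167.01] F [-0.1  0.3 -0.1] M [ 0.01  0.02 -0.  ] open 0.0873
shift [-0.4624  0.5585  0.0966] turn [0.   0.   6.79]
```

Emit:
jog_arm(
  targets="-0.039 0.047 0 0 0 0 1; -0.078 0.094 0 0 0 1 1; -0.117 0.141 0 0 0 2 1; -0.156 0.188 0.01 0 0 3 1; -0.195 0.235 0.01 0 0 3.4 1; -0.234 0.282 0.01 0 0 4 1; -0.273 0.329 0.02 0 0 5 1; -0.310 0.375 0.03 0 0 6 1",
)

```text
clock: 3.05
tool_pos: [0.3703, -0.2208, 0.1969]
orientation: [-180.0, 0.1, -173.0]
force: [1.0, -0.0, 0.3]
opening: 0.0875
```

```bash
python3 -c "
from h import *
goto([.4767,-.0095,.13],-173.8)"
```

```text
t 3.05 pos [ 0.3703 -0.2208  0.1969] rpy [-1.7997e+02  1.1000e-01 -1.7303e+02] F [ 1.  -0.   0.3] M [-0.07 -0.23 -0.03] open 0.0875
shift [-0.1311  0.1969  0.0671] turn [-0.03  0.11  0.77]
```

Emit:
jog_arm(
  targets="-0.033 0.049 0.01 0 0 0.8 1; -0.066 0.098 0.03 0 0 0.8 1; -0.099 0.148 0.05 0 0 0.8 1; -0.131 0.197 0.067 0 0.1 0.8 1; -0.131 0.197 0.067 0 0.1 0.8 1; -0.131 0.197 0.085 0 0.1 0.8 1; -0.131 0.197 0.10 0 0.1 0.8 1; -0.131 0.197 0.10 0 0.1 0.8 1",
)

```text
clock: 4.05
tool_pos: [0.4757, -0.0101, 0.0966]
orientation: [-179.9, -0.1, -173.9]
force: [0.1, -0.4, -0.0]
opening: 0.0873
```

```bash
python3 -c "
from h import *
goto([.4767,-.0095,.048],-173.8)
s=snapshot('side'); a=s['img'][150:270,280:430,::-1]
cv2.imwrite('pics/g1.png',cv2.resize(a,None,fx=4,fy=4))"
```

```text
t 4.05 pos [ 0.4757 -0.0101  0.0966] rpy [-1.7995e+02 -1.0000e-01 -1.7386e+02] F [ 0.1 -0.4 -0. ] M [-0.    0.02  0.04] open 0.0873
shift [-0.0011  0.0006  0.0486] turn [-0.05 -0.1  -0.06]
```

View pics/g1.png

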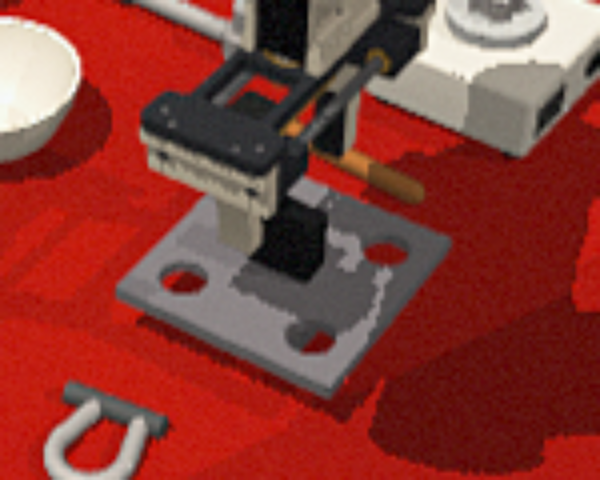

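The open fingers straddle the knob, at about (290,240) in the crop. Next: descend and grip.

Emit:
jog_arm(
  targets="-0.001 0.001 0.024 0 0 0 1; -0.001 0.001 0.048 0 0 0 1; -0.001 0.001 0.048 0 0 0 1; -0.001 0.001 0.048 0 0 0 0; -0.001 0.001 0.048 0 0 0 -1; -0.001 0.001 0.048 0 0 0 -1; -0.001 0.001 0.048 0 0 0 -1; -0.001 0.001 0.048 0 0 0 -1",
)

```text
clock: 5.1
tool_pos: [0.4773, -0.0089, 0.0494]
orientation: [-180.0, -0.0, -173.8]
force: [-0.5, 0.5, 0.2]
opening: 0.0434
```

Emit:
jog_arm(
  targets="0 0 0 0 0 0 -1; 0 0 -0.03 0 0 0 -1; 0 0 -0.06 0 0 0 -1; 0 0 -0.10 0 0 0 -1; 0 0 -0.14 0 0 0 -1; 0 0 -0.14 0 0 0 -1; 0 0 -0.14 0 0 0 -1; 0 0 -0.14 0 0 0 -1",
)

```text
clock: 6.1
tool_pos: [0.4762, -0.009, 0.1878]
orientation: [-179.9, -0.2, -173.9]
force: [0.1, 0.2, -3.2]
opening: 0.024
```

Run:
```python
from h import *
goto([.5017,-.2797,.188],-144)
for n in("side","top"):
    s=snapshot(n); cv2.imwrite(f'pics/l_{n}.png',s['img'][:,:,::-1])
    P,uv=cloud(s,np.ones((400,640),bool)); t=telemetry.get_obs()["tool_pos"]
    d=P-t; m=(np.hypot(d[:,0],d[:,1])<.125)&(abs(d[:,2]+.008)<.006); print(n,m.sum(),np.median(P[m,2]),shape_rect(P[m]))
```

```text
t 6.1 pos [ 0.4762 -0.009   0.1878] rpy [-179.94   -0.18 -173.86] F [ 0.1  0.2 -3.2] M [-0.04 -0.03  0.06] open 0.024
shift [ 3.600e-03 -2.719e-01  2.000e-04] turn [-2.000e-02 -1.900e-01 -2.986e+01]
side 56 0.17877025153256632 (array([0.4718, 0.0021]), array([0.0449, 0.0198]), 32.3)
top 0 nan (array([0., 0.]), array([0., 0.]), 0.0)
  return _methods._mean(a, axis=axis, dtype=dtype,
  ret = ret.dtype.type(ret / rcount)
```

View pics/l_side.png

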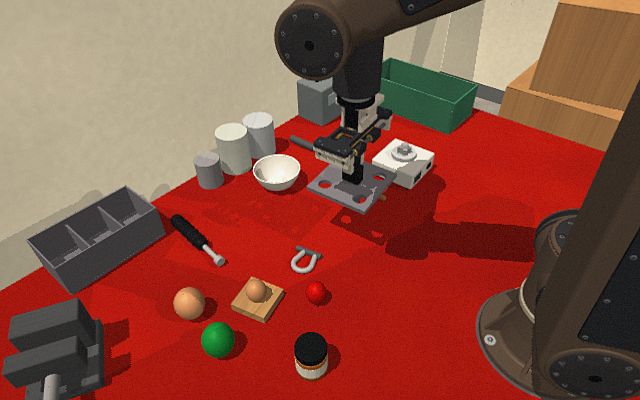

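Run:
```python
from h import *
for n in("side","top"):
    s=snapshot(n)
    P,uv=cloud(s,np.ones((400,640),bool)); t=telemetry.get_obs()["tool_pos"]
    d=P-t; m=(np.hypot(d[:,0],d[:,1])<.12)&(P[:,2]>.1)&(d[:,2]<.03); print(n,np.histogram(P[m,2],np.arange(.1,.22,.004)))
    for z in [np.median(P[m,2])]:
        k=m&(abs(P[:,2]-z)<.006); print(z,k.sum(),shape_rect(P[k]));Q=P[k]; 
        print(np.linalg.lstsq(np.c_[Q[:,:2],np.ones(len(Q))],Q[:,2],rcond=None)[0])
```

```text
side (array([   0,    0,    1,    2,    7,    9,    8,    4,    2,    1,   69,
        171,  634, 1410,   58,   26,   34,   28,   29,   19,   16,   13,
         17,   40,   77,   24,   26,   17,   12]), array([0.1  , 0.104, 0.108, 0.112, 0.116, 0.12 , 0.124, 0.128, 0.132,
       0.136, 0.14 , 0.144, 0.148, 0.152, 0.156, 0.16 , 0.164, 0.168,
       0.172, 0.176, 0.18 , 0.184, 0.188, 0.192, 0.196, 0.2  , 0.204,
       0.208, 0.212, 0.216]))
0.1529886156670087 2143 (array([ 0.4779, -0.0082]), array([0.1524, 0.1547]), 6.3)
[ 0.00639397 -0.02153233  0.14982025]
top (array([ 0,  0,  0,  0,  0,  0,  0,  0,  0,  0,  0,  0, 24, 84, 18,  0,  0,
        0,  0,  0,  0,  0,  0,  0,  0,  0,  0,  0,  0]), array([0.1  , 0.104, 0.108, 0.112, 0.116, 0.12 , 0.124, 0.128, 0.132,
       0.136, 0.14 , 0.144, 0.148, 0.152, 0.156, 0.16 , 0.164, 0.168,
       0.172, 0.176, 0.18 , 0.184, 0.188, 0.192, 0.196, 0.2  , 0.204,
       0.208, 0.212, 0.216]))
0.15378693077511424 126 (array([ 0.415 , -0.0531]), array([0.0148, 0.0734]), 6.1)
[ 0.06117153 -0.0216746   0.12706835]
```

The grip was late: the fingers hold only the top of the knob, with the plate 35 mm below the fingertips. I'll set the tray down where it stood and regrip deeper.

Emit:
jog_arm(
  targets="0 0 0.04 0 0 0 -1; 0 0 0.08 0 0 0 -1; 0 0 0.105 0 0 0 -1; 0 0 0.109 0 0 0 -1; 0 0 0.112 0 0 0 -1; 0 0 0.112 0 0 0 -1; 0 0 0.112 0 0 0 -0.3; 0 0 0.112 0 0 0 -0.2",
)

```text
clock: 7.3
tool_pos: [0.4775, -0.0088, 0.0776]
orientation: [-180.0, 0.0, -173.8]
force: [0.6, 0.6, 0.1]
opening: 0.0335
```

Emit:
jog_arm(
  targets="0 0 0 0 0 0 0; 0 0 0 0 0 0 0; 0 0 0.013 0 0 0 0; 0 0 0.027 0 0 0 0; 0 0 0.027 0 0 0 0; 0 0 0.027 0 0 0 -1; 0 0 0.027 0 0 0 -1; 0 0 0.027 0 0 0 -1",
)

```text
clock: 8.3
tool_pos: [0.4776, -0.0088, 0.0507]
orientation: [-180.0, 0.0, -173.8]
force: [-0.8, -0.6, -1.3]
opening: 0.024
```

Emit:
jog_arm(
  targets="0 0 0 0 0 0 -1; 0 0 0 0 0 0 -1; 0 0 0 0 0 0 -1; 0 0 0 0 0 0 -1; 0 0 0 0 0 0 -1; 0 0 0 0 0 0 -1; 0 0 0 0 0 0 -1; 0 0 0 0 0 0 -1",
)

```text
clock: 9.3
tool_pos: [0.4776, -0.0088, 0.0507]
orientation: [-180.0, 0.0, -173.8]
force: [-0.9, 0.4, -1.3]
opening: 0.0239
```

Emit:
jog_arm(
  targets="0 0 -0.03 0 0 0 -1; 0 0 -0.07 0 0 0 -1; 0 0 -0.11 0 0 0 -1; 0 0 -0.135 0 0 0 -1; 0 -0.04 -0.135 0 0 -6 -1; 0 -0.08 -0.135 0 0 -12 -1; 0 -0.12 -0.135 0 0 -18 -1; 0 -0.16 -0.135 0 0 -24 -1",
)

```text
clock: 10.3
tool_pos: [0.4943, -0.169, 0.1855]
orientation: [-180.0, -0.0, -149.6]
force: [0.9, 1.1, -3.9]
opening: 0.0237
```

```bash
python3 -c "
from h import *
goto([.5017,-.2795,.186],-144)"
```

```text
t 10.3 pos [ 0.4943 -0.169   0.1855] rpy [-1.7998e+02 -1.0000e-02 -1.4964e+02] F [ 0.9  1.1 -3.9] M [ 0.08 -0.13  0.  ] open 0.0237
shift [ 0.0495 -0.0991 -0.0005] turn [-0.02 -0.01 -5.64]
```

Emit:
jog_arm(
  targets="0.015 -0.03 0 0 0 -2 -1; 0.03 -0.06 0 0 0 -4 -1; 0.045 -0.09 0 0 0 -5 -1; 0.0495 -0.099 0 0 0 -5.6 -1; 0.0495 -0.099 0 0 0 -5.6 -1; 0.0495 -0.099 0 0 0 -5.6 -1; 0.0495 -0.099 0 0 0 -5.6 -1; 0.0495 -0.099 0 0 0 -5.6 -1",
)

```text
clock: 11.3
tool_pos: [0.5018, -0.2788, 0.1858]
orientation: [-180.0, 0.0, -144.0]
force: [-0.0, 0.3, -2.4]
opening: 0.0238
```

Run:
```python
from h import *
goto([.5017,-.2797,.188],-144)
for n in("side","top"):
    s=snapshot(n); cv2.imwrite(f'pics/m_{n}.png',s['img'][:,:,::-1])
    P,uv=cloud(s,np.ones((400,640),bool)); t=telemetry.get_obs()["tool_pos"]
    d=P-t; m=(np.hypot(d[:,0],d[:,1])<.12)&(P[:,2]>.15)&(d[:,2]<.03); z=np.median(P[m,2])
    k=m&(abs(P[:,2]-z)<.005); Q=P[k]; print(n,z,k.sum(),shape_rect(Q),np.linalg.lstsq(np.c_[Q[:,:2],np.ones(len(Q))],Q[:,2],rcond=None)[0])
    for r in models.spot_point("pocket0",s)[:4]: print("pk",round(r["conf"],2),np.round(on_plane(s,r["uv"],z)[0],4))
```

```text
t 11.3 pos [ 0.5018 -0.2788  0.1858] rpy [-1.7997e+02  1.0000e-02 -1.4399e+02] F [-0.   0.3 -2.4] M [ 0.06  0.12 -0.03] open 0.0238
shift [ 0.0006 -0.0006 -0.0022] turn [-0.03  0.01  0.01]
side 0.17545348089361118 1387 (array([ 0.5038, -0.2766]), array([0.1498, 0.1586]), 35.9) [ 0.00111283 -0.01973871  0.16968953]
pk 0.9 [ 0.5551 -0.2798  0.1755]
pk 0.89 [ 0.4447 -0.2762  0.1755]
pk 0.82 [ 0.4936 -0.3385  0.1755]
pk 0.71 [ 0.5145 -0.2109  0.1755]
top 0.17461986267444005 161 (array([ 0.4549, -0.3195]), array([0.0229, 0.065 ]), 37.2) [0.03505196 0.02786338 0.16770522]
pk 0.7 [ 0.4977 -0.3379  0.1746]
```

View pics/m_side.png

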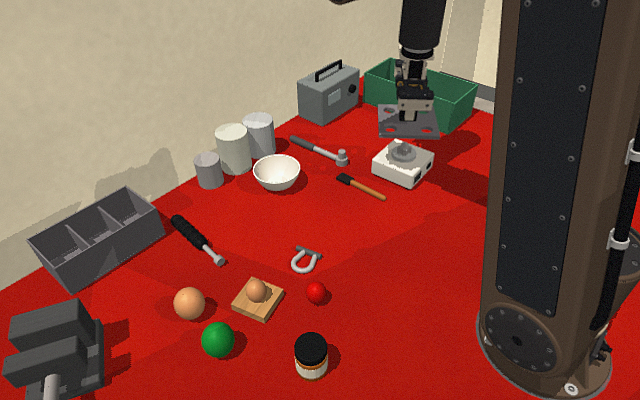

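Emit:
jog_arm(
  targets="0.001 -0.0006 0.015 0 0 0 -1; 0.001 -0.0006 0.03 0 0 0 -1; 0.001 -0.0006 0.036 0 0 0 -1; 0.001 -0.0006 0.040 0 0 0 -1; 0.001 -0.0006 0.043 0 0 0 -1; 0.001 -0.0006 0.045 0 0 0 -1; 0.001 -0.0006 0.0455 0 0 0 -1; 0.001 -0.0006 0.0455 0 0 0 -1",
)

```text
clock: 12.5
tool_pos: [0.5014, -0.2803, 0.1403]
orientation: [-180.0, 0.0, -144.0]
force: [-0.7, -0.3, -3.3]
opening: 0.0241
```

Emit:
jog_arm(
  targets="0 0 0.002 0 0 0 -1; 0 0 0.004 0 0 0 -1; 0 0 0.006 0 0 0 -1; 0 0 0.007 0 0 0 -1; 0 0 0.008 0 0 0 -1; 0 0 0.008 0 0 0 -1; 0 0 0.008 0 0 0 -1; 0 0 0.008 0 0 0 -1",
)

```text
clock: 13.5
tool_pos: [0.5012, -0.2809, 0.1322]
orientation: [-179.9, -0.0, -144.0]
force: [-0.5, -5.5, -1.0]
opening: 0.0243
```

```bash
python3 -c "
from h import *
goto([.5012,-.280,.1205],-144)"
```

```text
t 13.5 pos [ 0.5012 -0.2809  0.1322] rpy [-1.7994e+02 -3.0000e-02 -1.4403e+02] F [-0.5 -5.5 -1. ] M [-2.33  0.74  0.01] open 0.0243
shift [-0.0006  0.0008  0.0117] turn [-0.06 -0.03 -0.03]
```

Already 6 mm below the out-of-line stop height with little vertical force, so it seems to be in the splines. A side force in −y suggests easing 1 mm that way.

Emit:
jog_arm(
  targets="0.0006 -0.0008 0 0 0 0 -1; 0.0006 -0.0008 0.001 0 0 0 -1; 0.0006 -0.0008 0.003 0 0 0 -1; 0.0006 -0.0008 0.005 0 0 0 -1; 0.0006 -0.0008 0.006 0 0 0 -1; 0.0006 -0.0008 0.006 0 0 0 -1; 0.0006 -0.0008 0.006 0 0 0 -1; 0.0006 -0.0008 0.006 0 0 0 -1",
)

```text
clock: 14.5
tool_pos: [0.5012, -0.2819, 0.1263]
orientation: [-179.9, -0.0, -144.0]
force: [-0.2, 0.6, -3.6]
opening: 0.024
```

Run:
```python
from h import *
goto([.5012,-.280,.1205],-144)
s=snapshot("side"); P,uv=cloud(s,np.ones((400,640),bool)); t=telemetry.get_obs()["tool_pos"]
d=P-t; m=(np.hypot(d[:,0],d[:,1])<.11)&(P[:,2]>.1)&(d[:,2]<.01); z=np.median(P[m,2])
k=m&(abs(P[:,2]-z)<.005); Q=P[k]; print(z,k.sum(),shape_rect(Q),np.linalg.lstsq(np.c_[Q[:,:2],np.ones(len(Q))],Q[:,2],rcond=None)[0])
cv2.imwrite('pics/n1.png',cv2.resize(s['img'][70:200,340:470,::-1],None,fx=4,fy=4))
```

```text
t 14.5 pos [ 0.5012 -0.2819  0.1263] rpy [-1.7994e+02 -3.0000e-02 -1.4402e+02] F [-0.2  0.6 -3.6] M [ 0.01  0.02 -0.06] open 0.024
shift [-0.0011  0.0015  0.0058] turn [-0.06 -0.03 -0.02]
0.11498290109803898 1324 (array([ 0.5027, -0.2797]), array([0.1509, 0.1595]), 35.1) [ 0.00058006 -0.00862721  0.11247245]
```

View pics/n1.png

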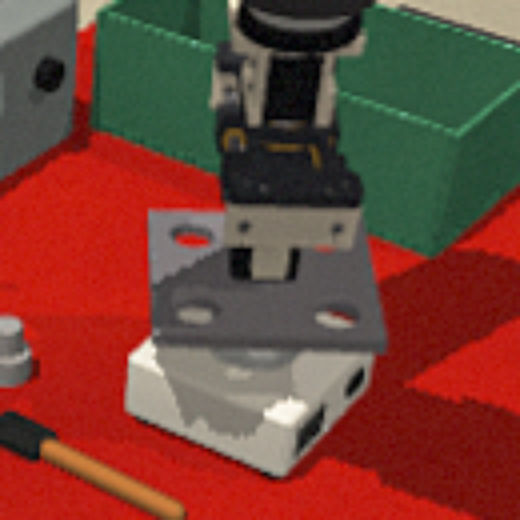

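The plate is level at z≈0.115 (foot at 0.075), and the forces match a free-hanging tray. I'll push down the last 5 mm.

Emit:
jog_arm(
  targets="0 0 0.001 0 0 0 -1; 0 0 0.002 0 0 0 -1; 0 0 0.003 0 0 0 -1; 0 0 0.004 0 0 0 -1; 0 0 0.005 0 0 0 -1; 0 0 0.0057 0 0 0 -1; 0 0 0.0057 0 0 0 -1; 0 0 0.0057 0 0 0 -1",
)

```text
clock: 15.55
tool_pos: [0.5012, -0.282, 0.1208]
orientation: [-179.9, -0.0, -144.0]
force: [-1.7, 1.1, -0.2]
opening: 0.0238
```

```bash
cat > pl.py <<'E'
from h import *
goto([.5012,-.280,.1205],-144)
s=snapshot("side"); P,uv=cloud(s,np.ones((400,640),bool)); t=np.array([.5012,-.281,.12])
d=P-t; m=(np.hypot(d[:,0],d[:,1])<.11)&(P[:,2]>.1)&(d[:,2]<.01); z=np.median(P[m,2])
k=m&(abs(P[:,2]-z)<.005); Q=P[k]; print(z,k.sum(),shape_rect(Q),np.linalg.lstsq(np.c_[Q[:,:2],np.ones(len(Q))],Q[:,2],rcond=None)[0])
E
python3 pl.py
```

```text
t 15.55 pos [ 0.5012 -0.282   0.1208] rpy [-1.7994e+02 -3.0000e-02 -1.4402e+02] F [-1.7  1.1 -0.2] M [0.34 0.48 0.08] open 0.0238
shift [-0.0012  0.0016  0.0003] turn [-0.06 -0.03 -0.02]
0.1095119931474749 1297 (array([ 0.5014, -0.2774]), array([0.1499, 0.1565]), 35.2) [ 0.00054904 -0.00612307  0.10765824]
```

The plate reads 0.1095, and 0.110 is home. Now to release and rise.

Emit:
jog_arm(
  targets="0 0 0 0 0 0 -0.2; 0 0 0 0 0 0 0; 0 0 0 0 0 0 0.3; 0 0 0 0 0 0 0.3; 0 0 -0.02 0 0 0 0.3; 0 0 -0.05 0 0 0 0.3; 0 0 -0.09 0 0 0 0.5; 0 0 -0.12 0 0 0 0.5",
)

```text
clock: 16.6
tool_pos: [0.5014, -0.282, 0.2426]
orientation: [-179.9, 0.0, -144.0]
force: [1.2, -1.2, 1.1]
opening: 0.0654
```

Run:
```python
from h import *
import runpy; runpy.run_path("pl.py")
# egg: offset to TCP: grasp 2 mm above widest
goto([.491,.2955,.13],-165)
```

```text
t 16.6 pos [ 0.5014 -0.282   0.2426] rpy [-1.7986e+02  2.0000e-02 -1.4402e+02] F [ 1.2 -1.2  1.1] M [0.03 0.03 0.05] open 0.0654
shift [-0.0009  0.002   0.1221] turn [-0.14  0.02 -0.02]
0.10961833482065152 1410 (array([ 0.5026, -0.2786]), array([0.1501, 0.1611]), 36.4) [ 0.00200866 -0.00604457  0.1070168 ]
t 16.65 pos [ 0.5029 -0.2828  0.2468] rpy [-1.7959e+02  1.6000e-01 -1.4398e+02] F [ 1.8 -0.2  4.6] M [-0.17 -0.31  0.04] open 0.0653
shift [-0.3301  0.4756  0.1143] turn [-0.38  0.24 21.02]
```

Emit:
jog_arm(
  targets="-0.033 0.048 0 0 0 -4 0.5; -0.066 0.095 0 0 0 -8 0.5; -0.099 0.143 0 0 0 -12 0.5; -0.132 0.190 0 0 0 -16 0.5; -0.165 0.238 0 0 0 -20 0.5; -0.198 0.285 0.02 0 0 -24 0.5; -0.231 0.333 0.04 0 0 -28 0.5; -0.264 0.380 0.06 0 0 -32 0.5",
)

```text
clock: 17.65
tool_pos: [0.4931, 0.1815, 0.1844]
orientation: [-179.5, -0.0, -111.8]
force: [1.4, -2.0, -0.1]
opening: 0.0657
```

```bash
python3 -c "
from h import *
goto([.491,.2955,.11],-110)"
```

```text
t 17.65 pos [0.4931 0.1815 0.1844] rpy [-1.7954e+02 -3.0000e-02 -1.1183e+02] F [ 1.4 -2.  -0.1] M [ 0.02 -0.05  0.07] open 0.0657
shift [-0.1051  0.0449  0.074 ] turn [-0.46 -0.04 -1.83]
```

Emit:
jog_arm(
  targets="-0.035 0.015 0.02 -0.1 0 -0.6 0.6; -0.07 0.03 0.04 -0.3 0 -1.2 0.6; -0.105 0.045 0.06 -0.5 0 -1.8 0.6; -0.105 0.045 0.074 -0.5 0 -1.8 0.6; -0.105 0.045 0.074 -0.5 0 -1.8 0.6; -0.105 0.045 0.074 -0.5 0 -1.8 0.6; -0.105 0.045 0.074 -0.5 0 -1.8 0.6; -0.105 0.045 0.074 -0.5 0 -1.8 0.6",
)

```text
clock: 18.65
tool_pos: [0.4913, 0.2953, 0.1108]
orientation: [180.0, 0.0, -110.1]
force: [-0.5, -0.3, 1.0]
opening: 0.0702
```

```bash
python3 -c "
from h import *
goto([.491,.2955,.025],-110)
for n,y,x in (('side',225,180),('top',140,180)):
  s=snapshot(n); a=s['img'][y:y+120,x:x+160,::-1]
  cv2.imwrite('pics/e1_%s.png'%n,cv2.resize(a,None,fx=4,fy=4))"
```

```text
t 18.65 pos [0.4913 0.2953 0.1108] rpy [ 1.7999e+02  3.0000e-02 -1.1007e+02] F [-0.5 -0.3  1. ] M [-0.02  0.06 -0.05] open 0.0702
shift [-0.0001  0.0003  0.0858] turn [ 0.01  0.03 -0.07]
```

View pics/e1_side.png

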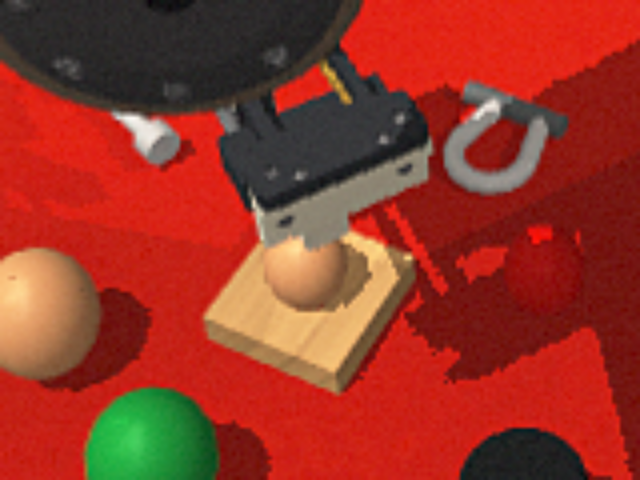

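The egg at crop (305,270) lies under the gripper, and the neighbours are clear. I'll descend and close, waiting for a full grip.

Emit:
jog_arm(
  targets="0 0 0.03 0 0 0 0.6; 0 0 0.06 0 0 0 0.6; 0 0 0.078 0 0 0 0.6; 0 0 0.086 0 0 0 0.6; 0 0 0.086 0 0 0 0.6; 0 0 0.086 0 0 0 0.3; 0 0 0.086 0 0 0 0; 0 0 0.086 0 0 0 -0.3",
)

```text
clock: 19.75
tool_pos: [0.4913, 0.2956, 0.025]
orientation: [180.0, 0.1, -110.1]
force: [-0.4, -0.1, 0.2]
opening: 0.0456
```

Emit:
jog_arm(
  targets="0 0 0 0 0 0 -0.5; 0 0 0 0 0 0 -1; 0 0 0 0 0 0 -1; 0 0 0 0 0 0 -1; 0 0 0 0 0 0 -1; 0 0 0 0 0 0 -1; 0 0 0 0 0 0 -1; 0 0 0 0 0 0 -1",
)

```text
clock: 20.75
tool_pos: [0.4913, 0.2956, 0.0251]
orientation: [-180.0, 0.1, -110.0]
force: [1.0, -0.7, 2.4]
opening: 0.0424
```

Emit:
jog_arm(
  targets="0 0 -0.01 0 0 0 -1; 0 0 -0.03 0 0 0 -1; 0 0 -0.06 0 0 0 -1; 0 0 -0.10 0 0 0 -1; 0 0 -0.14 0 0 0 -1; 0 0 -0.18 0 0 0 -1; 0 0 -0.2 0 0 0 -1; 0 0 -0.2 0 0 0 -1",
)

```text
clock: 21.75
tool_pos: [0.4916, 0.296, 0.2273]
orientation: [-179.9, 0.3, -110.0]
force: [-0.8, 0.2, -1.1]
opening: 0.0427
```

```bash
python3 -c "
from h import *
goto([.514,-.217,.225],-144)
for n,y,x in (('side',130,150),):
  s=snapshot(n); a=s['img'][y:y+150,x:x+200,::-1]
  cv2.imwrite('pics/e2_%s.png'%n,cv2.resize(a,None,fx=4,fy=4))
t=telemetry.get_obs()['tool_pos']
P,_=cloud(s,np.ones((400,640),bool)); im=s['img'].astype(int)
for r in models.cut_out('egg_center',s):
  Q,_=cloud(s,r['region']); 
  if abs(np.median(Q,0)-t).max()<.06:
    Q=Q[np.linalg.norm(Q-np.median(Q,0),axis=1)<.03]
    A=np.c_[2*Q,np.ones(len(Q))]; c=np.linalg.lstsq(A,(Q**2).sum(1),rcond=None)[0]; print(r['conf'],len(Q),c[:3],c[:3]-t,Q[:,2].min()-t[2],Q[:,2].max()-t[2],np.sqrt(c[3]+c[:3]@c[:3]))
"
```

```text
t 21.75 pos [0.4916 0.296  0.2273] rpy [-179.92    0.26 -110.04] F [-0.8  0.2 -1.1] M [ 0.03  0.13 -0.04] open 0.0427
shift [ 4.743e-01 -1.968e-01  4.000e-04] turn [ 0.    0.28 33.96]
```

View pics/e2_side.png

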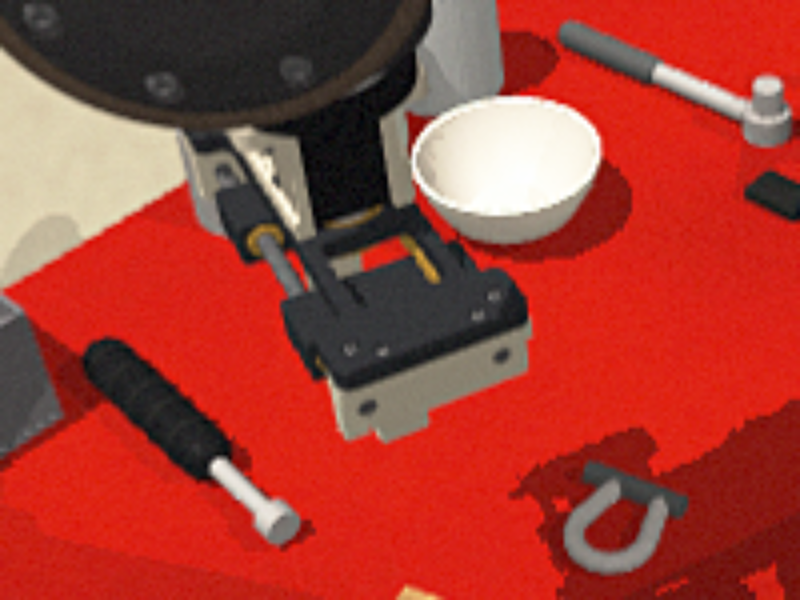

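```bash
python3 -c "
from h import *
s=snapshot('side'); u=snapshot('top')
t=telemetry.get_obs()['tool_pos']
print(proj(s,[t,t+[0,0,.019],t-[0,0,.01],[.491,.2955,.042]]), -s['R'].T@s['t'])
a=cv2.resize(s['img'][180:330,170:350,::-1],(480,400)); b=cv2.resize(u['img'][140:260,170:266,::-1],(320,400))
cv2.imwrite('pics/e3.png',np.hstack([a,b]))
"
```

```text
[[245.208683   228.14576564]
 [243.82020175 220.57266477]
 [245.92109688 232.03423415]
 [256.18227916 290.05245303]] [0.02004588 0.62775226 0.7844001 ]
```

View pics/e3.png

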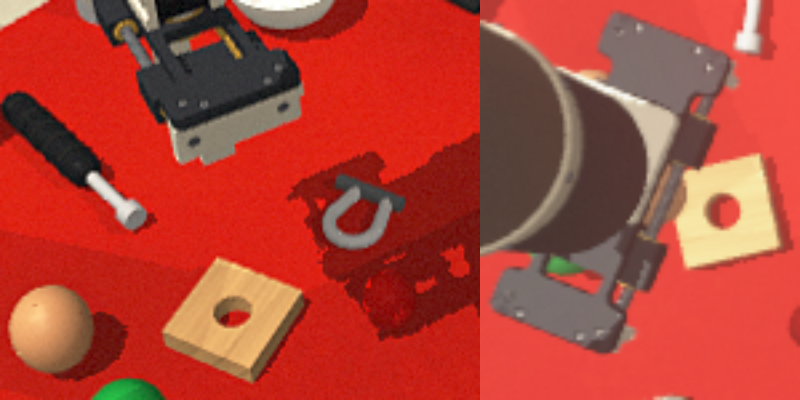

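The stand's hole is empty at (235,312), and the egg shows between the jaws in the top view at (668,205), so it's held. With the arm clear, I'll measure the tray's pockets.

Run:
```python
from h import *
t=np.array([.5012,-.281])
for n in("side","top"):
    s=snapshot(n); P,uv=cloud(s,np.ones((400,640),bool))
    d=P[:,:2]-t; r=np.hypot(*d.T); k=(r<.115)&(abs(P[:,2]-.11)<.004); Q=P[k]; (c,wh,a)=R=shape_rect(Q); print(n,k.sum(),R,np.median(Q[:,2]))
    k=(r<.05)&(P[:,2]>.145); print("knob",shape_rect(P[k]),P[k,2].max())
    th=np.radians(a%90); M=np.array([[np.cos(th),-np.sin(th)],[np.sin(th),np.cos(th)]])
    print("pred",np.round([c+M@np.array(q) for q in [(.045,.045),(-.045,.045),(-.045,-.045),(.045,-.045)]],4).tolist())
    for r in models.spot_point("pocket0",s)[:5]: print("pk",round(r["conf"],2),np.round(r["uv"]),np.round(on_plane(s,r["uv"],.11)[0],4))
    cv2.imwrite(f"pics/t_{n}.png",cv2.resize(s["img"][100:250,340:540,::-1],None,fx=4,fy=4))
```

```text
side 1354 (array([ 0.5027, -0.2794]), array([0.1507, 0.1564]), 36.6) 0.10970702985492133
knob (array([ 0.5024, -0.2778]), array([0.043, 0.031]), 36.3) 0.15847136579651888
pred [[0.512, -0.2164], [0.4397, -0.2701], [0.4934, -0.3424], [0.5657, -0.2887]]
pk 0.88 [389. 149.] [ 0.5112 -0.2159  0.11  ]
pk 0.87 [388. 134.] [ 0.5553 -0.2763  0.11  ]
pk 0.68 [418. 131.] [ 0.4967 -0.3399  0.11  ]
pk 0.62 [425. 151.] [ 0.4327 -0.2686  0.11  ]
top 2721 (array([ 0.5025, -0.2816]), array([0.1513, 0.152 ]), 36.1) 0.10972007715835884
knob (array([ 0.5023, -0.2813]), array([0.0445, 0.0247]), 35.7) 0.1593481444778807
pred [[0.5123, -0.2187], [0.4396, -0.2718], [0.4927, -0.3445], [0.5654, -0.2914]]
pk 0.87 [438. 200.] [ 0.5067 -0.2222  0.11  ]
pk 0.85 [468. 176.] [ 0.5718 -0.2985  0.11  ]
pk 0.83 [456. 228.] [ 0.4378 -0.27    0.11  ]
pk 0.66 [486. 207.] [ 0.4921 -0.3449  0.11  ]
```

View pics/t_top.png

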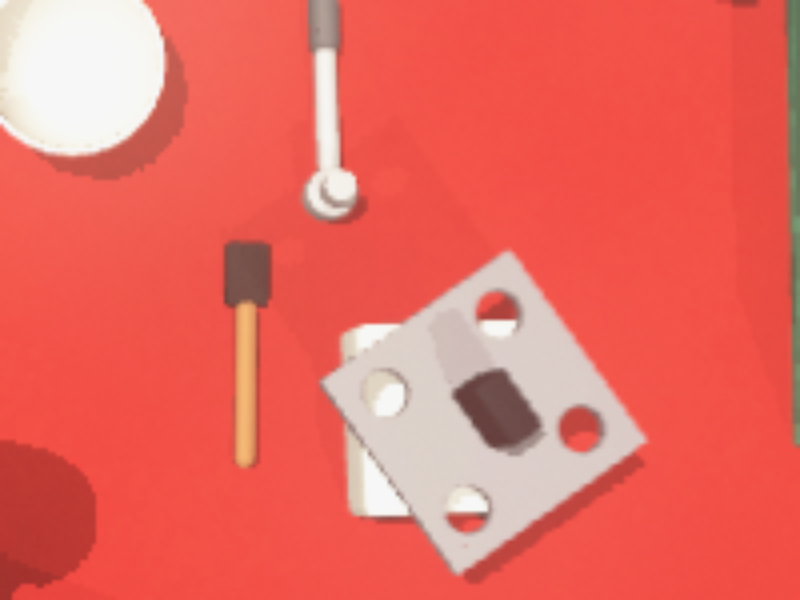

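The plate is at 0.1097, home and level. The target is the pocket at top-crop (385,392), world about (0.5115, -0.2188), with the jaws along tray y so they clear the knob.

```bash
python3 -c "
from h import *
goto([.5115,-.2188,.22],-144)"
```

```text
t 22.15 pos [0.491  0.2952 0.2243] rpy [ 1.7997e+02 -1.0000e-02 -1.1005e+02] F [-0.   0.6 -0.6] M [0.02 0.11 0.02] open 0.0423
shift [ 0.4758 -0.1954  0.0043] turn [ 2.000e-02 -2.000e-02  3.395e+01]
```

Emit:
jog_arm(
  targets="0.025 -0.01 0 0 0 2 -1; 0.07 -0.03 0 0 0 6 -1; 0.12 -0.05 0 0 0 10 -1; 0.17 -0.07 0 0 0 14 -1; 0.22 -0.09 0 0 0 18 -1; 0.27 -0.11 0 0 0 22 -1; 0.32 -0.13 0 0 0 26 -1; 0.36 -0.148 0 0 0 30 -1",
)

```text
clock: 23.15
tool_pos: [0.5057, -0.0964, 0.2244]
orientation: [180.0, -0.0, -140.3]
force: [0.2, -0.0, -0.8]
opening: 0.0427
```

```bash
python3 -c "
from h import *
goto([.5115,-.2188,.15],-144)"
```

```text
t 23.15 pos [ 0.5057 -0.0964  0.2244] rpy [ 1.7999e+02 -2.0000e-02 -1.4028e+02] F [ 0.2 -0.  -0.8] M [ 0.14 -0.08  0.  ] open 0.0427
shift [ 0.0737 -0.0979  0.0744] turn [ 0.01 -0.02  3.72]
```

Emit:
jog_arm(
  targets="0.025 -0.033 0 0 0 1 -1; 0.05 -0.066 0 0 0 2 -1; 0.068 -0.09 0 0 0 3 -1; 0.0737 -0.098 0 0 0 3.7 -1; 0.0737 -0.098 0.02 0 0 3.7 -1; 0.0737 -0.098 0.05 0 0 3.7 -1; 0.0737 -0.098 0.07 0 0 3.7 -1; 0.0737 -0.098 0.074 0 0 3.7 -1",
)

```text
clock: 24.15
tool_pos: [0.5103, -0.2185, 0.1491]
orientation: [179.9, -0.1, -144.0]
force: [-0.5, -0.7, -0.1]
opening: 0.0426
```

```bash
python3 -c "
from h import *
goto([.5115,-.2188,.1165],-144)
for n,y,x in (('side',80,330),('top',140,390)):
  s=snapshot(n); a=s['img'][y:y+120,x:x+150,::-1]
  cv2.imwrite('pics/p1_%s.png'%n,cv2.resize(a,None,fx=4,fy=4))
goto([.5115,-.2188,.1165],-144)
"
```

```text
t 24.15 pos [ 0.5103 -0.2185  0.1491] rpy [ 1.7988e+02 -1.3000e-01 -1.4400e+02] F [-0.5 -0.7 -0.1] M [-0.03  0.02 -0.04] open 0.0426
shift [-0.0009 -0.001   0.0326] turn [ 0.12 -0.13  0.  ]
t 24.25 pos [ 0.5114 -0.2187  0.1505] rpy [ 1.7998e+02 -5.0000e-02 -1.4398e+02] F [-0.3  0.6  0.1] M [ 0.08 -0.02  0.03] open 0.0426
shift [-0.0001 -0.0001  0.034 ] turn [ 0.02 -0.05  0.02]
```

View pics/p1_side.png

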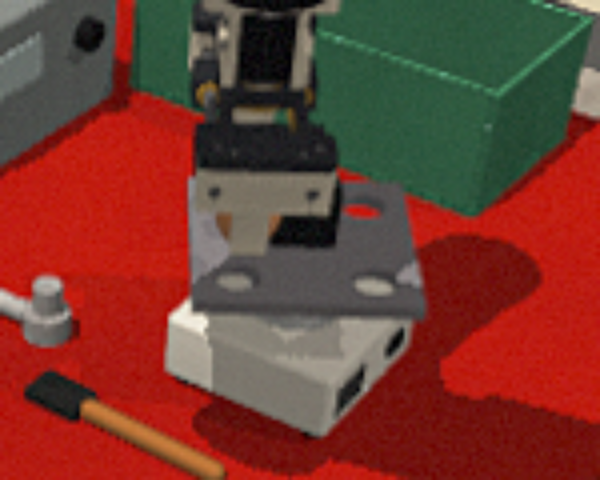

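The egg shows between the jaws at (250,225), above the near-left pocket at (237,283), and clear of the knob. I'll lower it slowly.

Emit:
jog_arm(
  targets="0 0 0.01 0 0 0 -1; 0 0 0.02 0 0 0 -1; 0 0 0.025 0 0 0 -1; 0 0 0.028 0 0 0 -1; 0 0 0.030 0 0 0 -1; 0 0 0.032 0 0 0 -1; 0 0 0.033 0 0 0 -1; 0 0 0.033 0 0 0 -1",
)

```text
clock: 25.25
tool_pos: [0.5114, -0.2187, 0.1175]
orientation: [180.0, -0.0, -144.0]
force: [0.3, 0.0, -0.2]
opening: 0.0423
```

```bash
python3 -c "
from h import *
goto([.5115,-.2188,.1152],-144)"
```

```text
t 25.25 pos [ 0.5114 -0.2187  0.1175] rpy [ 1.7998e+02 -5.0000e-02 -1.4397e+02] F [ 0.3  0.  -0.2] M [0.01 0.04 0.05] open 0.0423
shift [-0.0001 -0.0001  0.0023] turn [ 0.02 -0.05  0.03]
```

Emit:
jog_arm(
  targets="0 0 0.0005 0 0 0 -1; 0 0 0.001 0 0 0 -1; 0 0 0.0015 0 0 0 -1; 0 0 0.0018 0 0 0 -1; 0 0 0.0018 0 0 0 -1; 0 0 0.0018 0 0 0 -1; 0 0 0.0018 0 0 0 -1; 0 0 0.0018 0 0 0 -1",
)

```text
clock: 26.25
tool_pos: [0.5116, -0.2187, 0.1159]
orientation: [-180.0, -0.0, -144.0]
force: [1.0, 1.4, 3.7]
opening: 0.0425
```

```bash
python3 -c "
from h import *
goto([.5115,-.2188,.1152],-144)"
```

```text
t 26.25 pos [ 0.5116 -0.2187  0.1159] rpy [-1.8000e+02 -2.0000e-02 -1.4397e+02] F [1.  1.4 3.7] M [ 0.61 -0.18 -0.04] open 0.0425
shift [0.0001 0.     0.0007] turn [-0.   -0.02  0.03]
```

A light contact of about 4 N up shows the egg is sitting in the rim. I'll open, wait, and rise straight up.

Emit:
jog_arm(
  targets="0 0 0 0 0 0 0; 0 0 0 0 0 0 0.2; 0 0 0 0 0 0 0.3; 0 0 0 0 0 0 0.3; 0 0 0 0 0 0 0.3; 0 0 0 0 0 0 0.3; 0 0 0 0 0 0 0.3; 0 0 0 0 0 0 0.3",
)

```text
clock: 27.25
tool_pos: [0.5116, -0.2187, 0.1159]
orientation: [180.0, -0.0, -144.0]
force: [-0.1, 0.7, 0.4]
opening: 0.0567
```

Emit:
jog_arm(
  targets="0 0 -0.01 0 0 0 0.3; 0 0 -0.02 0 0 0 0.3; 0 0 -0.04 0 0 0 0.3; 0 0 -0.06 0 0 0 0.3; 0 0 -0.09 0 0 0 0.3; 0 0 -0.13 0 0 0 0.3; -0.03 0.04 -0.15 0 0 0 0.3; -0.06 0.08 -0.15 0 0 0 0.3",
)

```text
clock: 28.25
tool_pos: [0.514, -0.1181, 0.2689]
orientation: [-179.8, 0.2, -144.1]
force: [-0.2, 0.2, -0.3]
opening: 0.0568
```

Emit:
jog_arm(
  targets="-0.03 0.04 0 0 0 0 0.3; -0.06 0.08 0 0 0 0 0.3; -0.09 0.12 0 0 0 0 0.3; -0.12 0.16 0 0 0 0 0.3; -0.12 0.16 0 0 0 0 0.3; -0.12 0.16 0 0 0 0 0.3; -0.12 0.16 0 0 0 0 0.3; -0.12 0.16 0 0 0 0 0.3",
)

```text
clock: 29.25
tool_pos: [0.5173, 0.0809, 0.2691]
orientation: [-179.8, 0.2, -144.1]
force: [-0.8, 0.2, -0.2]
opening: 0.0571
```

Run:
```python
from h import *
goto([.5115,-.2188,.1152],-144)
t=np.array([.5012,-.281]); im=[]
for n,y,x in (('side',90,340),('top',150,410)):
    s=snapshot(n); P,uv=cloud(s,np.ones((400,640),bool))
    d=P[:,:2]-t; r=np.hypot(*d.T); k=(r<.115)&(abs(P[:,2]-.11)<.004); Q=P[k]; R=shape_rect(Q); print(n,R,np.median(Q[:,2]))
    k=(np.hypot(*(P[:,:2]-[.5115,-.2188]).T)<.024)&(P[:,2]>.118)&(P[:,2]<.2); Q=P[k]
    A=np.c_[2*Q,np.ones(len(Q))]; c=np.linalg.lstsq(A,(Q**2).sum(1),rcond=None)[0]; print("egg",len(Q),c[:3],np.sqrt(c[3]+c[:3]@c[:3]),Q[:,2].max())
    im.append(cv2.resize(s['img'][y:y+120,x:x+120,::-1],(400,400)))
cv2.imwrite("pics/end.png",np.hstack(im))
```

```text
t 29.25 pos [0.5173 0.0809 0.2691] rpy [-179.84    0.21 -144.15] F [-0.8  0.2 -0.2] M [ 0.08  0.02 -0.08] open 0.0571
shift [ 0.1809 -0.2391  0.1538] turn [-0.16  0.21 -0.15]
side (array([ 0.5028, -0.2791]), array([0.1499, 0.1587]), 36.1) 0.1097427153936614
egg 209 [ 0.51324024 -0.21490907  0.13331391] 0.02118150895059156 0.15786825336300864
top (array([ 0.5024, -0.2815]), array([0.1511, 0.1518]), 36.1) 0.10974604697455295
egg 248 [ 0.51343628 -0.2169651   0.13485143] 0.020586060169721098 0.15775558963284636
```

View pics/end.png

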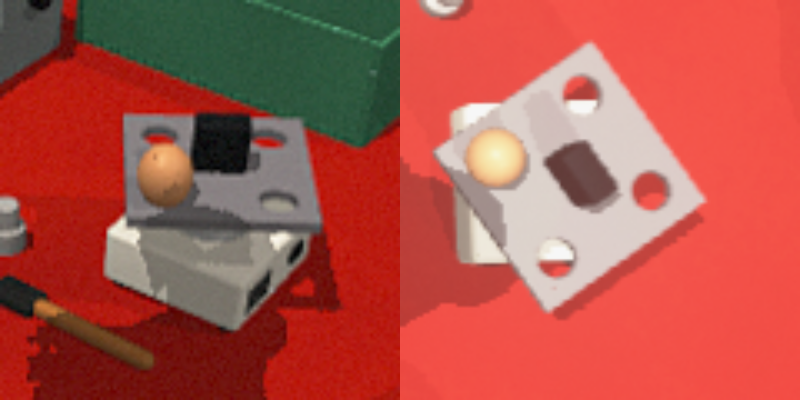

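The picture shows the egg standing in the pocket ((165,175) side, (495,157) top), with its top at 0.158 and its centre about 23 mm above the plate. The tray is home and level.

```bash
python3 -c "
from h import *
print(job.close_job())"
```

```text
the job is handed in; nothing more can be done
None
```

The tray is fully home on the turner's drive, the egg stands in one of its pockets, and I handed the job in at about 29 s of the 64 s. The interface gives no verdict.

**Tray:** My first grip closed late and held only the top of the knob. I set the tray back where it stood, regripped deeper, and carried it over. I turned it about 30° to the tooth angle I had estimated from depth (36°). It slid down almost at once, so no search for the turn was needed. A side force of about 5 N partway down went away after a 1 mm shift.

**Egg:** I took the smaller brown egg from the wooden stand and lowered it into the pocket nearest the shackle side. I felt about 4 N of contact before letting go.

**Last checks:**
- **Tray height:** the plate's top face reads z = 0.1097 m, against 0.110 m for fully home.
- **Tray centre:** it measured within about 1.5 mm of the drive's axis in each camera.
- **Egg:** its centre is about 23 mm above the plate (limit 27 mm) and 1–3 mm from the pocket's centre (limit 10 mm).
- **Gripper:** open and well clear of everything.
- **Camera disagreement:** the two cameras differ by about 2–3 mm in y, close to the calibration's 2 mm and well inside the limits.
- **Not measured:** I did not measure the other things on the bench at the end. The arm was not steered near them, and those in view looked undisturbed.

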